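# Discard the contaminated culture plate over the bench edge

### The arm

A 6-joint arm with a two-finger parallel gripper is mounted at the origin on the work surface. World frame = base frame: x ahead of the robot, y to its left, z up, the work surface at z = 0. Lengths are in m, angles in rad, forces in N, time in s.
With the tool pointing down it reaches from about 0.375 to 0.925 m from the base axis. Payload 5.7 kg.
Tool frame: the origin (TCP) lies between the finger pads; the fingertips stand 19 mm ahead of it and the grasp point (between the pads) is the TCP (bot.nose_length is the distance from the TCP to the fingertips, in m); z points along the fingers, y is the line along which they close (so a half turn about z gives the same grasp; the last joint's range is limited). The gripper opens to 88 mm and grips with 3 to 60 N. Pads are 20 mm wide; open, the fingers measure 115 mm over their backs; the gripper's body (75 mm by 178 mm) begins 61 mm behind the grasp point.
Start: joints at [-1.227, 0.359, 1.51, -0, 1.272, -0.115], TCP at [0.266, -0.538, 0.242] pointing down, gripper open.
Joint ranges: [-2.97, 2.97], [-1.01, 2.36], [0.21, 2.38], [-0.96, 4.11], [0.2, 2.71], [-2.98, 2.98]. Speed limits (rad/s): [2.39, 2.39, 3.14, 3.14, 3.14, 3.14].

### API

Orientations are given as [roll, pitch, yaw] about the fixed x, y, z axes, in that order (R = Rz(yaw) Ry(pitch) Rx(roll)).
In Python, from workcell import bot, get_image gives the robot as it stands.
- The arm moves only by the tool step_arm, never from a script. Its argument "increments" is a list of rows, each a list of 3 entries, a list of its own where there are three numbers: the shift along the tool's x, y, z in m, then the turn, a rotation vector about the tool's x, y, z in rad, then the opening, from 0 (shut) to 1 (fully open). A call has exactly 10 rows; each row is the pose to reach, as a shift and turn from the pose commanded when the call began, along the tool's axes at that moment; what a row does not reach only later rows make up. A row lasts 1/10 s, in which the tool goes at most 50 mm and 8.59 degrees, less where a joint would pass 70% of its speed; a pose out of reach is approached as far as the arm can. A call with a gripper value outside its range is refused whole. The fingers move at their own pace and stop on an object; the grip force is fixed at half the most. Time passes only in rows, so rows that repeat a pose let the fingers close, or fill a call up. It gives the time, the measured TCP pose, the force, the opening and the grip force at its end, in the units of the state.
- bot.observe(): the state, without advancing time (a new reading comes with each control period).
- get_image(name): name is "side" or "top" or "wrist"; returns a dict with "img" (384x512x3 uint8, red, green, blue), "intrinsics" (3x3 intrinsics, pixels), "cam_to_world" (4x4, takes a point from camera to world coordinates). Camera axes: x right, y down, z forward; pixel columns grow to the right and rows downward; lengths in m; the calibration is good to about 2 mm. A picture is of the moment at which its call begins. There is no depth.
- bot.job_done(): hands the job in; it is judged then, once.
The state is a dict: "clock": time; "q": joint angles; "joint_vel": joint speeds; "joint_efforts": joint torques, N m; "tcp_pos": TCP position; "eef_rot": TCP orientation; "ft_force": force on the tool from outside, world axes, zero at the start; "torque": the same for the moment, N m; "width": opening from 0.0 (shut) to 1.0 (fully open); "grasp_force": force on a finger pad.
Only numpy, scipy, OpenCV 4.12 (cv2) and the standard library are available. Lean on these libraries where they do the work, as an engineer would, in place of code of your own. Each camera call takes 0.05 s, during which the arm holds its last target. There are 200 camera calls.

### The job

The culture plate with the red lid is contaminated. Slide the orange discard bin along its rail by the black grip until it is squarely below the open end of the red plate's bay, then press lightly on the red lid and slide the plate forward out of its bay and off the edge, so that it drops into the bin and stays there. The plate is brittle: never bear on it with more than 20 N and do not lift it; leave the other plates and the things on the bench alone.

Things in the scene. Friction and masses are not known exactly. Their poses are not given: they have to be found in the camera images.
- bad_plate: Square culture plate, 90 x 90 mm, 0.11 to 0.24 kg, red lid jammed on at an unknown height: 15 to 24 mm from underside to flat lid top. Origin: centre of its underside; axes as the deck's. In its bay (one of three) only the lid can be reached: closed fingertips pressing on it with 4 to 10 N drag it along; with much less they slip. Stiff contact: 2 mm too deep is too much force.
- good_plate_a: Like it, 21 mm high, green lid, in another bay; must stay.
- good_plate_b: Like it, 18 mm high, blue lid, in another bay; must stay.
- deck: Fixed deck, 130 (x) x 360 (y) mm. Origin: centre of its underside; +x points away from the robot to the open edge. Floor 10 mm thick, ending at x = +65 mm. Three bays at y = -115, 0, +115 mm, 94 mm wide, open at +x; grey walls 26 mm above the floor (lids lie a little lower) beside each bay and behind it to x = -49 mm. A plate in its bay has its centre at x = -2 mm. Nothing stands above the walls.
- deck_edge (a point): Middle of the upper edge of the deck's floor at the open side, (65, 0, 10) mm in the deck's frame.
- bin (a joint): Position of the orange discard bin along its rail, in m along the deck's +y; 0 = bin centred below the middle bay, range -0.26 to 0.16. It slides with about 3 N of friction and stays where it is left.
- bin_mouth (a point): Centre of the bin's open top, axes as the deck's. Inside 152 (x) x 150 (y) mm; its floor slopes from 55 mm below the rim at the near side to 116 mm at the far side; rim 20 mm below the top of the deck's floor, near wall just beyond the deck's edge. To catch the plate squarely its centre must be within about 20 mm of the plate's centre, along the deck's y.
- bin_grip (a point): Point on the axis of the bin's grip, a black upright block 24 x 24 x 55 mm on a tab at the bin's +y end, 17 mm below its top, sides parallel to the deck's. It lies 50 mm to -x and 85.5 mm to +y of bin_mouth and 85 mm above the bench. Grip it from above and move it along the deck's y.
- tube_rack: Wire rack with test tubes, 70 x 200 x 110 mm, origin at the centre of its underside. Leave alone.
- wash_bottle: Bottle with blue cap, 64 mm wide, 150 mm tall, origin at the centre of its underside. Leave alone.
- seed_jar: Amber jar with black cap, 60 mm wide, 75 mm tall, origin at the centre of its underside. Leave alone.
- beaker: Glass beaker, 72 mm wide, 85 mm tall, origin at the centre of its underside. Leave alone.
- spatula: Spatula 180 mm long lying flat on the bench between robot and deck. Leave alone.
There are look-alikes about, which are no part of the job. There is more than one size of the bad_plate; the one meant has the size given above.

How it is judged:
On the way, in this order (a step that is already met when the one before it is completed fails the run):
1. the bin is squarely below the red plate's bay (centres within 25 mm along the deck's y) while the plate is still in its bay (y of bad_plate in the frame of bin_mouth between -0.025 and 0.025 m and x of bad_plate in the frame of deck below 0.012 m), for 0.2 s.
2. the red plate has been slid at least 25 mm forward out of its bay along the deck's floor, the bin still below it (y of bad_plate in the frame of bin_mouth between -0.03 and 0.03 m and x of bad_plate in the frame of deck above 0.023 m and z of bad_plate in the frame of deck above 0.006 m), for 0.05 s.
At the end, for the whole second after the job is handed in: The red plate lies at rest inside the discard bin, the centre of its underside at least 30 mm below the rim; the green and blue plates are within 10 mm and the other things within 20 mm of where they started (x of bad_plate in the frame of bin_mouth between -0.076 and 0.076 m and y of bad_plate in the frame of bin_mouth between -0.075 and 0.075 m and z of bad_plate in the frame of bin_mouth between -0.13 and -0.03 m and linear speed of bad_plate below 0.02 m/s and distance of each of good_plate_a, good_plate_b from where it was at the start of the episode below 0.01 m and distance of each of tube_rack, wash_bottle, seed_jar, beaker, spatula from where it was at the start of the episode below 0.02 m); the robot touches nothing.
It fails at once if the red plate is pressed or pushed by the robot with more than 20 N (contact force between any of the fingers, the arm and bad_plate above 20 N).
It fails at once if the red plate is lifted more than 20 mm off the deck's floor (z of bad_plate in the frame of deck above 0.03 m).
It fails at once if the green or blue plate is moved more than 10 mm (distance of any of good_plate_a, good_plate_b from where it was at the start of the episode above 0.01 m).
It fails at once if something else on the bench is moved more than 20 mm (distance of any of tube_rack, wash_bottle, seed_jar, beaker, spatula from where it was at the start of the episode above 0.02 m).
It also fails if it takes over 64 s, if anything falls off the work surface, if the arm or the gripper's body presses on something with over 40 N, if the wrist force passes 120 N, or if a joint passes its speed limit or range.

## Working session

There is one attempt and no reset: what is moved stays moved. The work goes in short steps, Python scripts to look and compute and a tool call to move; the robot and the scene stay as the last step left them, time stands still between calls to the robot, and variables do not carry over. Pictures are saved under pics/ and viewed, at most 10 in all, crops included, and the job is handed in when it is done.

Besides the shell and the picture viewer there is one more tool, called after "Request:" as name(argument=value, ...) on one line, values as JSON. step_arm: Moves the arm, as the interface text tells. Its arguments: {"type":"object","properties":{"increments":{"type":"array"}},"required":["increments"]}

```bash
mkdir -p pics; python3 - <<'E'
from workcell import bot,get_image
import cv2,pickle
d={}
for n in("top","side"):
    d[n]=get_image(n); cv2.imwrite(f"pics/{n}0.png",d[n]["img"][:,:,::-1])
    print(n,d[n]["intrinsics"].round(1).tolist(),d[n]["cam_to_world"].round(3).tolist())
pickle.dump(d,open("d0.pkl","wb"))
s=bot.observe();print(s)
E
```

```text
top [[414.5, 0.0, 264.5], [0.0, 414.5, 193.1], [0.0, 0.0, 1.0]] [[-0.018, -0.99, 0.139, 0.313], [-1.0, 0.019, 0.003, 0.014], [-0.006, -0.139, -0.99, 1.57], [0.0, 0.0, 0.0, 1.0]]
side [[456.0, 0.0, 250.1], [0.0, 456.0, 198.1], [0.0, 0.0, 1.0]] [[-0.9, -0.316, 0.3, 0.101], [-0.435, 0.622, -0.651, 0.967], [0.019, -0.716, -0.698, 1.019], [0.0, 0.0, 0.0, 1.0]]
{'clock': 0.1, 'q': array([-1.22710364e+00,  3.59421264e-01,  1.51129919e+00,  1.37555123e-05,
        1.27250613e+00, -1.15135900e-01]), 'joint_vel': array([-0.00013873, -0.00113013, -0.00280419, -0.00157308, -0.00082549,
        0.00045122]), 'joint_efforts': array([ 8.98054241e-04, -5.16350913e+01, -2.71405935e+01,  6.75774110e-02,
        2.76961375e-02, -4.36942923e-05]), 'tcp_pos': array([ 0.26552015, -0.53740392,  0.24091012]), 'eef_rot': array([-3.13997105e+00, -2.00763002e-04,  4.58824371e-01]), 'ft_force': array([ 0.48464198,  0.433943  , -1.04189026]), 'torque': array([ 0.0246025 , -0.01860897, -0.05174547]), 'grasp_force': 0.0, 'width': 0.9989706095969779}
```

View pics/top0.png

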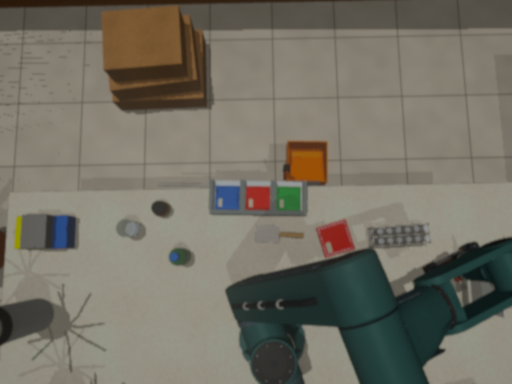

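View pics/side0.png

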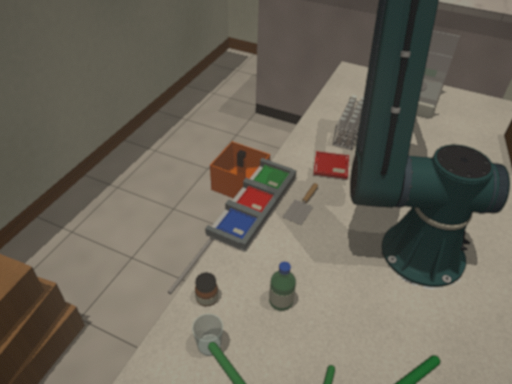

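The top view shows the deck with blue (228,197), red (258,197) and green (290,197) lids, so the red plate is in the middle bay. The bin is at (307,160), its grip at about (287,171), and a decoy red plate is on the bench at (335,237). In the side view, red is at (253,199) and the grip at (241,158).

```bash
cat > h.py <<'E'
import numpy as np,cv2
def ray(d,u,v):
    K=d["intrinsics"];T=d["cam_to_world"]
    r=T[:3,:3]@np.linalg.inv(K)@[u,v,1.];return T[:3,3],r/np.linalg.norm(r)
def plane(d,u,v,z):
    o,r=ray(d,u,v);return o+r*(z-o[2])/r[2]
def tri(d1,p1,d2,p2):
    A=np.zeros((3,3));b=np.zeros(3);L=[ray(d1,*p1),ray(d2,*p2)]
    for o,r in L:
        M=np.eye(3)-np.outer(r,r);A+=M;b+=M@o
    p=np.linalg.solve(A,b);return p,[np.linalg.norm((np.eye(3)-np.outer(r,r))@(p-o)) for o,r in L]
def blobs(img,lo,hi,box=None,n=3,amin=30):
    h=cv2.cvtColor(img,cv2.COLOR_RGB2HSV)
    m=cv2.inRange(h,lo,hi)
    if lo[0]==0 and lo[1]>0:m|=cv2.inRange(h,(172,lo[1],lo[2]),(180,hi[1],hi[2]))
    if box:
        k=np.zeros_like(m);x0,y0,x1,y1=box;k[y0:y1,x0:x1]=1;m*=k
    c,_=cv2.findContours(m,cv2.RETR_EXTERNAL,cv2.CHAIN_APPROX_NONE)
    c=sorted([x for x in c if cv2.contourArea(x)>=amin],key=cv2.contourArea)[::-1][:n]
    return c
E
python3 - <<'E'
from h import *;import pickle
d=pickle.load(open("d0.pkl","rb"));t,s=d["top"],d["side"]
bx={"top":(210,178,310,216),"side":(205,155,300,250)}
for nm,lo,hi in(("red",(0,120,60),(7,255,255)),("green",(45,100,40),(80,255,255)),("blue",(100,100,40),(125,255,255))):
    P=[]
    for n in("top","side"):
        c=blobs(d[n]["img"],lo,hi,bx[n],1)[0];r=cv2.minAreaRect(c);P.append(r[0]);print(nm,n,np.round(r[0],1),np.round(r[1],1),round(r[2],1))
    print(nm,tri(t,P[0],s,P[1]))
im=np.hstack([cv2.resize(t["img"][120:230,200:340],(560,440),interpolation=2)[:, :400],cv2.resize(s["img"][140:250,200:300],(400,440),interpolation=2)])
cv2.imwrite("pics/c.png",im[:,:,::-1])
E
```

```text
red top [257.5 198. ] [22. 23.] 90.0
red side [254.7 198.3] [30.  19.9] 20.9
red (array([0.51057449, 0.04487707, 0.03544621]), [np.float64(0.0005435895798444379), np.float64(0.0005435895798444241)])
green top [288. 198.] [22. 22.] 0.0
green side [270.7 176.3] [27.8 16.9] 19.7
green (array([ 0.50755167, -0.06896917,  0.03787453]), [np.float64(0.0011346828402100091), np.float64(0.0011346828402100796)])
blue top [226.9 197.6] [23.2 22.3] 3.0
blue side [235.9 222.7] [31.6 23.7] 22.6
blue (array([0.51577144, 0.15970334, 0.032715  ]), [np.float64(0.0005866793259033916), np.float64(0.0005866793259032289)])
```

View pics/c.png

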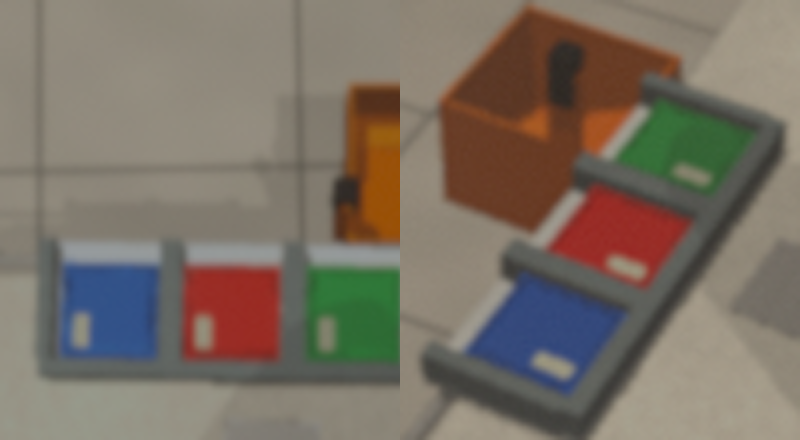

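The crop shows the grip's top at about (286.5,167.5) in the top view and (241.5,152) in the side view, and the open edge strip in front of each lid.

```bash
python3 - <<'E'
from h import *;import pickle
d=pickle.load(open("d0.pkl","rb"));t,s=d["top"],d["side"]
print("tri",tri(t,(286.5,167.5),s,(241.5,152)),plane(t,286.5,167.5,.102),plane(s,241.5,152,.102))
# deck front floor edge corners in middle bay (top) at z=.01, and red lid at .031
for u,v in((181/4+200,242/4+120),(281/4+200,244/4+120)):print(plane(t,u,v,.01))
print(plane(t,257.5,198,.03),plane(s,254.7,198.3,.03))
for c in blobs(t["img"],(8,150,60),(22,255,255),(270,130,340,190),2):
    r=cv2.boundingRect(c);print(r,plane(t,r[0]+r[2]/2,r[1]+r[3]/2,-.01),plane(t,r[0],r[1],-.01),plane(t,r[0]+r[2],r[1],-.01))
from workcell import bot
st=bot.observe()
from scipy.spatial.transform import Rotation as R
Rt=R.from_euler("xyz",st["eef_rot"]).as_matrix()
p=plane(t,286.5,167.5,.102);p[2]=.2
print("shift",Rt.T@(p-st["tcp_pos"]))
E
```

```text
tri (array([ 0.61036155, -0.06267232,  0.10515359]), [np.float64(0.0004812181383326896), np.float64(0.0004812181383326979)]) [ 0.61146991 -0.06269238  0.102     ] [ 0.61162135 -0.06627979  0.102     ]
[0.58263773 0.09127998 0.01      ]
[ 0.57888642 -0.00413685  0.01      ]
[0.51180313 0.04514475 0.03      ] [0.51230891 0.03952933 0.03      ]
(285, 142, 42, 42) [ 0.65060442 -0.14474366 -0.01      ] [ 0.73608644 -0.06522396 -0.01      ] [ 0.73286906 -0.22958072 -0.01      ]
shift [ 0.52040834 -0.27232786  0.04145626]
```

Request:
step_arm(increments=[[[0.04,-0.02,0],[0,0,0.05],1],[[0.09,-0.045,0],[0,0,0.1],1],[[0.13,-0.07,0],[0,0,0.15],1],[[0.18,-0.095,0.005],[0,0,0.2],1],[[0.225,-0.12,0.01],[0,0,0.25],1],[[0.27,-0.14,0.01],[0,0,0.3],1],[[0.315,-0.165,0.01],[0,0,0.35],1],[[0.36,-0.19,0.02],[0,0,0.4],1],[[0.4,-0.21,0.02],[0,0,0.45],1],[[0.44,-0.23,0.02],[0,0,0.495],1]])

```text
clock: 1.1
tcp_pos: [0.5568, -0.1372, 0.221]
eef_rot: [-3.141, 0.001, -0.038]
ft_force: [0.6, -0.5, -0.2]
width: 0.998
grasp_force: 0.0
```

```bash
cat >> h.py <<'E'
from scipy.spatial.transform import Rotation as R
def to(st,p):
    Rt=R.from_euler("xyz",st["eef_rot"]).as_matrix()
    return (Rt.T@(np.array(p)-st["tcp_pos"])).round(4)
E
python3 - <<'E'
from workcell import bot,get_image
from h import *
s=bot.observe();print(s["clock"],s["tcp_pos"],s["eef_rot"],s["q"])
print(to(s,[.611,-.064,.2]))
w=get_image("wrist");cv2.imwrite("pics/w1.png",w["img"][:,:,::-1])
import pickle;pickle.dump(w,open("w1.pkl","wb"))
E
```

```text
1.1 [ 0.55682262 -0.13720586  0.22100479] [-3.14120111e+00  1.33823296e-03 -3.81235395e-02] [-3.61995900e-01  3.41149274e-01  1.59314763e+00 -5.84800823e-05
  1.20868902e+00  1.24694498e+00]
[ 0.0514 -0.0752  0.021 ]
```

View pics/w1.png

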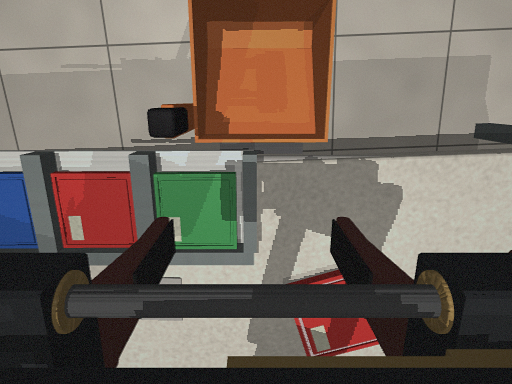

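The wrist view is clear: grip at about (167,122), bin from (192,0) to (330,142), red lid from (52,172) to (135,248), and the deck's open edge at about row 152.

```bash
python3 - <<'E'
from h import *;import pickle
w=pickle.load(open("w1.pkl","rb"));im=w["img"]
print(w["cam_to_world"].round(3).tolist())
h=cv2.cvtColor(im,cv2.COLOR_RGB2HSV)
m=cv2.inRange(h[100:140,140:192],(0,0,0),(180,255,45));c=max(cv2.findContours(m,0,1)[0],key=cv2.contourArea);b=cv2.boundingRect(c);b=(b[0]+140,b[1]+100,b[2],b[3]);print("grip",b)
print(im[104:140:3,167].tolist())
x0,y0,x1=b[0],b[1],b[0]+b[2]
print("top edge corners",plane(w,x0,y0,.102),plane(w,x1,y0,.102),plane(w,x0,y0+b[3],.102))
for nm,lo,hi,z in(("red",(0,120,60),(7,255,255),.03),("green",(45,100,40),(80,255,255),.031)):
    c=blobs(im,lo,hi,(45,165,245,255),1)[0];r=cv2.boundingRect(c);print(nm,r)
    q=[plane(w,u,v,z) for u,v in((r[0],r[1]),(r[0]+r[2],r[1]),(r[0],r[1]+r[3]),(r[0]+r[2],r[1]+r[3]))]
    print(np.round(q,4),np.mean(q,0))
print("rim near",plane(w,192,141,-.01),plane(w,330,141,-.01))
E
```

```text
[[-0.038, -0.963, -0.266, 0.629], [-0.999, 0.037, 0.01, -0.14], [0.0, 0.266, -0.964, 0.364], [0.0, 0.0, 0.0, 1.0]]
grip (147, 107, 41, 31)
[[104, 66, 43], [147, 91, 52], [30, 26, 25], [33, 28, 32], [37, 32, 39], [40, 40, 42], [34, 33, 34], [39, 41, 39], [31, 33, 35], [34, 30, 35], [29, 27, 29], [44, 37, 29]]
top edge corners [ 0.62790565 -0.05414959  0.102     ] [ 0.62664083 -0.08737925  0.102     ] [ 0.60301417 -0.0509606   0.102     ]
red (50, 172, 88, 76)
[[ 5.630e-01  8.400e-02  3.000e-02]
 [ 5.594e-01 -1.210e-02  3.000e-02]
 [ 4.727e-01  1.031e-01  3.000e-02]
 [ 4.688e-01  2.000e-04  3.000e-02]] [0.51598101 0.04382255 0.03      ]
green (153, 172, 84, 77)
[[ 0.559  -0.0288  0.031 ]
 [ 0.5555 -0.1202  0.031 ]
 [ 0.4673 -0.0175  0.031 ]
 [ 0.4636 -0.1155  0.031 ]] [ 0.51133704 -0.07049646  0.031     ]
rim near [ 0.58619274 -0.06617765 -0.01      ] [ 0.57993354 -0.23047769 -0.01      ]
```

Request:
step_arm(increments=[[[0.025,-0.035,0],[0,0,0],1],[[0.053,-0.0745,0],[0,0,0],1],[[0.053,-0.0745,0.02],[0,0,0],1],[[0.053,-0.0745,0.05],[0,0,0],1],[[0.053,-0.0745,0.08],[0,0,0],1],[[0.053,-0.0745,0.11],[0,0,0],1],[[0.053,-0.0745,0.137],[0,0,0],1],[[0.053,-0.0745,0.137],[0,0,0],0],[[0.053,-0.0745,0.137],[0,0,0],0],[[0.053,-0.0745,0.137],[0,0,0],0]])

```text
clock: 2.15
tcp_pos: [0.6132, -0.0671, 0.0861]
eef_rot: [3.141, -0.002, -0.036]
ft_force: [-0.9, -0.3, -0.3]
width: 0.768
grasp_force: 0.0
```

Request:
step_arm(increments=[[[0,0,0],[0,0,0],0],[[0,0,0],[0,0,0],0],[[0,0,0],[0,0,0],0],[[0,0,0],[0,0,0],0],[[0,0,0],[0,0,0],0],[[0,-0.005,0],[0,0,0],0],[[0,-0.01,0],[0,0,0],0],[[0,-0.015,0],[0,0,0],0],[[0,-0.02,0],[0,0,0],0],[[0,-0.02,0],[0,0,0],0]])

```text
clock: 3.15
tcp_pos: [0.613, -0.0457, 0.0848]
eef_rot: [-3.141, -0.0, -0.036]
ft_force: [-1.2, 2.3, 3.2]
width: 0.272
grasp_force: 30.0
```

Request:
step_arm(increments=[[[0,-0.015,0],[0,0,0],0],[[0,-0.035,0],[0,0,0],0],[[0,-0.055,0],[0,0,0],0],[[0,-0.075,0],[0,0,0],0],[[0,-0.095,0],[0,0,0],0],[[0,-0.115,0],[0,0,0],0],[[0,-0.135,0],[0,0,0],0],[[0,-0.155,0],[0,0,0],0],[[0,-0.171,0],[0,0,0],0],[[0,-0.171,0],[0,0,0],0]])

```text
clock: 4.15
tcp_pos: [0.6191, 0.1268, 0.0848]
eef_rot: [-3.14, -0.0, -0.035]
ft_force: [0.4, 2.3, 4.1]
width: 0.265
grasp_force: 30.0
```

Request:
step_arm(increments=[[[0,0,0],[0,0,0],0],[[0,0,0],[0,0,0],1],[[0,0,0],[0,0,0],1],[[0,0,0],[0,0,0],1],[[0,0,0],[0,0,0],1],[[0,0,0],[0,0,0],1],[[0,0,-0.03],[0,0,0],1],[[0,0,-0.06],[0,0,0],1],[[0,0,-0.1],[0,0,0],1],[[0,0,-0.13],[0,0,0],1]])

```text
clock: 5.15
tcp_pos: [0.6195, 0.124, 0.2168]
eef_rot: [-3.141, -0.001, -0.036]
ft_force: [1.2, 0.1, 0.2]
width: 0.999
grasp_force: 0.0
```

Request:
step_arm(increments=[[[-0.03,0.03,0],[0,0,0],1],[[-0.06,0.055,0],[0,0,0],1],[[-0.1,0.085,0],[0,0,0],1],[[-0.1,0.085,0],[0,0,0],1],[[-0.1,0.085,0],[0,0,0],1],[[-0.1,0.085,0],[0,0,0],1],[[-0.1,0.085,0],[0,0,0],1],[[-0.1,0.085,0],[0,0,0],1],[[-0.1,0.085,0],[0,0,0],1],[[-0.1,0.085,0],[0,0,0],1]])

```text
clock: 6.15
tcp_pos: [0.5163, 0.0431, 0.2145]
eef_rot: [-3.142, 0.0, -0.036]
ft_force: [-0.3, 0.5, -0.2]
width: 1.004
grasp_force: 0.0
```

```bash
python3 - <<'E'
from workcell import bot,get_image
from h import *
s=bot.observe();print(s["clock"],s["tcp_pos"],s["eef_rot"],s["ft_force"],s["torque"])
w=get_image("wrist");cv2.imwrite("pics/w2.png",w["img"][:,:,::-1])
import pickle;pickle.dump(w,open("w2.pkl","wb"))
im=w["img"]
for c in blobs(im,(0,120,60),(7,255,255),(100,100,420,300),2):
    r=cv2.boundingRect(c);print("red",r)
    q=[plane(w,u,v,.03) for u,v in((r[0],r[1]),(r[0]+r[2],r[1]),(r[0],r[1]+r[3]),(r[0]+r[2],r[1]+r[3]))];print(np.round(q,4),np.mean(q,0))
for c in blobs(im,(8,120,60),(22,255,255),(100,0,420,170),2):
    r=cv2.boundingRect(c);print("or",r,plane(w,r[0],r[1]+r[3],-.01),plane(w,r[0]+r[2],r[1]+r[3],-.01))
E
```

```text
6.15 [0.51632859 0.0430518  0.214521  ] [-3.14151110e+00  2.44578643e-04 -3.57318354e-02] [-0.3472368   0.53711092 -0.21361551] [0.08390628 0.01980068 0.05678013]
red (209, 130, 87, 82)
[[ 0.5618  0.0864  0.03  ]
 [ 0.5586 -0.0035  0.03  ]
 [ 0.4721  0.0929  0.03  ]
 [ 0.4687 -0.0036  0.03  ]] [0.51530406 0.04307594 0.03      ]
or (145, 0, 183, 102) [ 0.59239048  0.16221117 -0.01      ] [ 0.58500133 -0.04509534 -0.01      ]
```

View pics/w2.png

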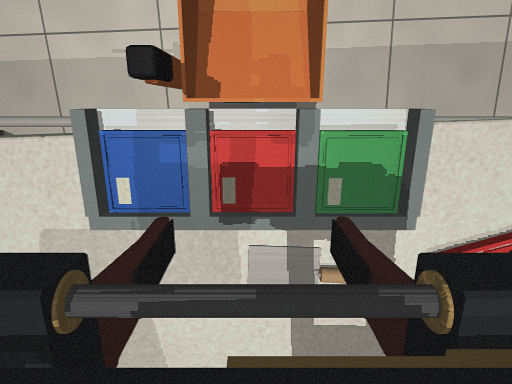

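The bin (columns 180–327) is now centred on the red plate (209–296) in the wrist view. Next I close the fingers and come down above the rear of the red lid.

Request:
step_arm(increments=[[[-0.01,0,0.02],[0,0,0],0],[[-0.02,-0.001,0.04],[0,0,0],0],[[-0.031,-0.001,0.06],[0,0,0],0],[[-0.031,-0.001,0.08],[0,0,0],0],[[-0.031,-0.001,0.1],[0,0,0],0],[[-0.031,-0.001,0.12],[0,0,0],0],[[-0.031,-0.001,0.13],[0,0,0],0],[[-0.031,-0.001,0.14],[0,0,0],0],[[-0.031,-0.001,0.15],[0,0,0],0],[[-0.031,-0.001,0.15],[0,0,0],0]])

```text
clock: 7.2
tcp_pos: [0.4846, 0.045, 0.0638]
eef_rot: [-3.141, 0.001, -0.036]
ft_force: [0.3, 0.7, -0.6]
width: 0.129
grasp_force: 0.0
```

Request:
step_arm(increments=[[[0,0,0],[0,0,0],0],[[0,0,0],[0,0,0],0],[[0,0,0],[0,0,0],0],[[0,0,0.001],[0,0,0],0],[[0,0,0.002],[0,0,0],0],[[0,0,0.003],[0,0,0],0],[[0,0,0.004],[0,0,0],0],[[0,0,0.005],[0,0,0],0],[[0,0,0.005],[0,0,0],0],[[0,0,0.005],[0,0,0],0]])

```text
clock: 8.2
tcp_pos: [0.4851, 0.0449, 0.0596]
eef_rot: [-3.142, 0.0, -0.036]
ft_force: [0.2, 0.1, -0.1]
width: 0.005
grasp_force: 0.0
```

Request:
step_arm(increments=[[[0,0,0.0005],[0,0,0],0],[[0,0,0.001],[0,0,0],0],[[0,0,0.0015],[0,0,0],0],[[0,0,0.002],[0,0,0],0],[[0,0,0.0025],[0,0,0],0],[[0,0,0.003],[0,0,0],0],[[0,0,0.0035],[0,0,0],0],[[0,0,0.004],[0,0,0],0],[[0,0,0.004],[0,0,0],0],[[0,0,0.004],[0,0,0],0]])

```text
clock: 9.2
tcp_pos: [0.4851, 0.0449, 0.0557]
eef_rot: [-3.141, 0.0, -0.036]
ft_force: [0.1, 0.8, 0.3]
width: -0.0
grasp_force: 0.0
```

```bash
python3 - <<'E'
from workcell import get_image
import cv2
w=get_image("wrist")["img"];cv2.imwrite("pics/w3.png",w[:,:,::-1])
E
```

```text
(no output)
```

View pics/w3.png

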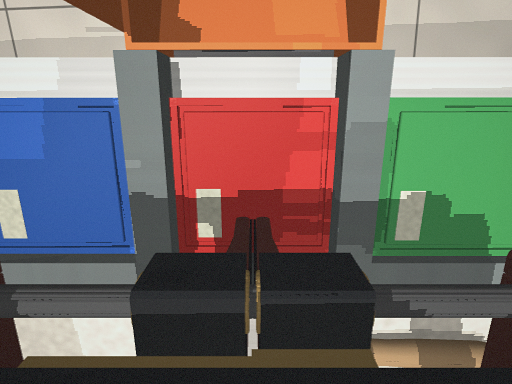

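Fingertips at (254,235) sit centred above the rear part of the red lid (172–338), and the bin (125–386) is centred on it. Now I lower the tool in small steps.

Request:
step_arm(increments=[[[0,0,0.0003],[0,0,0],0],[[0,0,0.0006],[0,0,0],0],[[0,0,0.0009],[0,0,0],0],[[0,0,0.0012],[0,0,0],0],[[0,0,0.0012],[0,0,0],0],[[0,0,0.0012],[0,0,0],0],[[0,0,0.0012],[0,0,0],0],[[0,0,0.0012],[0,0,0],0],[[0,0,0.0012],[0,0,0],0],[[0,0,0.0012],[0,0,0],0]])

```text
clock: 10.25
tcp_pos: [0.4851, 0.0449, 0.0545]
eef_rot: [-3.141, -0.0, -0.036]
ft_force: [0.0, 0.5, 0.3]
width: 0.008
grasp_force: 0.0
```

Request:
step_arm(increments=[[[0,0,0.0003],[0,0,0],0],[[0,0,0.0006],[0,0,0],0],[[0,0,0.001],[0,0,0],0],[[0,0,0.001],[0,0,0],0],[[0,0,0.001],[0,0,0],0],[[0,0,0.001],[0,0,0],0],[[0,0,0.001],[0,0,0],0],[[0,0,0.001],[0,0,0],0],[[0,0,0.001],[0,0,0],0],[[0,0,0.001],[0,0,0],0]])

```text
clock: 11.25
tcp_pos: [0.4851, 0.0449, 0.0535]
eef_rot: [-3.141, 0.0, -0.036]
ft_force: [-0.6, -0.1, -0.0]
width: 0.001
grasp_force: 0.0
```

Request:
step_arm(increments=[[[0,0,0.0003],[0,0,0],0],[[0,0,0.0006],[0,0,0],0],[[0,0,0.001],[0,0,0],0],[[0,0,0.001],[0,0,0],0],[[0,0,0.001],[0,0,0],0],[[0,0,0.001],[0,0,0],0],[[0,0,0.001],[0,0,0],0],[[0,0,0.001],[0,0,0],0],[[0,0,0.001],[0,0,0],0],[[0,0,0.001],[0,0,0],0]])

```text
clock: 12.25
tcp_pos: [0.4851, 0.0449, 0.0525]
eef_rot: [-3.141, 0.0, -0.036]
ft_force: [1.1, 1.4, 0.3]
width: 0.009
grasp_force: 0.0
```

Request:
step_arm(increments=[[[0,0,0.0003],[0,0,0],0],[[0,0,0.0006],[0,0,0],0],[[0,0,0.001],[0,0,0],0],[[0,0,0.001],[0,0,0],0],[[0,0,0.001],[0,0,0],0],[[0,0,0.001],[0,0,0],0],[[0,0,0.001],[0,0,0],0],[[0,0,0.001],[0,0,0],0],[[0,0,0.001],[0,0,0],0],[[0,0,0.001],[0,0,0],0]])

```text
clock: 13.25
tcp_pos: [0.4851, 0.0449, 0.0515]
eef_rot: [-3.141, 0.0, -0.036]
ft_force: [-0.5, 0.2, 0.3]
width: 0.006
grasp_force: 0.0
```

Request:
step_arm(increments=[[[0,0,0.0003],[0,0,0],0],[[0,0,0.0006],[0,0,0],0],[[0,0,0.001],[0,0,0],0],[[0,0,0.001],[0,0,0],0],[[0,0,0.001],[0,0,0],0],[[0,0,0.001],[0,0,0],0],[[0,0,0.001],[0,0,0],0],[[0,0,0.001],[0,0,0],0],[[0,0,0.001],[0,0,0],0],[[0,0,0.001],[0,0,0],0]])

```text
clock: 14.25
tcp_pos: [0.4851, 0.0449, 0.0505]
eef_rot: [-3.141, 0.0, -0.036]
ft_force: [0.5, 0.0, -0.1]
width: 0.007
grasp_force: 0.0
```

Request:
step_arm(increments=[[[0,0,0.0003],[0,0,0],0],[[0,0,0.0006],[0,0,0],0],[[0,0,0.001],[0,0,0],0],[[0,0,0.001],[0,0,0],0],[[0,0,0.001],[0,0,0],0],[[0,0,0.001],[0,0,0],0],[[0,0,0.001],[0,0,0],0],[[0,0,0.001],[0,0,0],0],[[0,0,0.001],[0,0,0],0],[[0,0,0.001],[0,0,0],0]])

```text
clock: 15.25
tcp_pos: [0.4851, 0.0449, 0.0495]
eef_rot: [-3.142, 0.0, -0.036]
ft_force: [0.0, 0.3, -0.2]
width: 0.005
grasp_force: 0.0
```

Request:
step_arm(increments=[[[0,0,0.0003],[0,0,0],0],[[0,0,0.0006],[0,0,0],0],[[0,0,0.001],[0,0,0],0],[[0,0,0.001],[0,0,0],0],[[0,0,0.001],[0,0,0],0],[[0,0,0.001],[0,0,0],0],[[0,0,0.001],[0,0,0],0],[[0,0,0.001],[0,0,0],0],[[0,0,0.001],[0,0,0],0],[[0,0,0.001],[0,0,0],0]])

```text
clock: 16.25
tcp_pos: [0.4851, 0.0449, 0.0485]
eef_rot: [-3.141, 0.0, -0.036]
ft_force: [-0.5, -0.1, 0.1]
width: 0.002
grasp_force: 0.0
```

Request:
step_arm(increments=[[[0,0,0.0003],[0,0,0],0],[[0,0,0.0006],[0,0,0],0],[[0,0,0.001],[0,0,0],0],[[0,0,0.001],[0,0,0],0],[[0,0,0.001],[0,0,0],0],[[0,0,0.001],[0,0,0],0],[[0,0,0.001],[0,0,0],0],[[0,0,0.001],[0,0,0],0],[[0,0,0.001],[0,0,0],0],[[0,0,0.001],[0,0,0],0]])

```text
clock: 17.25
tcp_pos: [0.4852, 0.0449, 0.0475]
eef_rot: [-3.141, -0.0, -0.036]
ft_force: [-0.3, -0.5, 0.1]
width: 0.003
grasp_force: 0.0
```

Request:
step_arm(increments=[[[0,0,0.0003],[0,0,0],0],[[0,0,0.0006],[0,0,0],0],[[0,0,0.001],[0,0,0],0],[[0,0,0.001],[0,0,0],0],[[0,0,0.001],[0,0,0],0],[[0,0,0.001],[0,0,0],0],[[0,0,0.001],[0,0,0],0],[[0,0,0.001],[0,0,0],0],[[0,0,0.001],[0,0,0],0],[[0,0,0.001],[0,0,0],0]])

```text
clock: 18.25
tcp_pos: [0.4851, 0.0449, 0.0465]
eef_rot: [-3.141, 0.0, -0.036]
ft_force: [0.5, -0.3, 0.6]
width: 0.007
grasp_force: 0.0
```

Request:
step_arm(increments=[[[0,0,0.0003],[0,0,0],0],[[0,0,0.0006],[0,0,0],0],[[0,0,0.001],[0,0,0],0],[[0,0,0.001],[0,0,0],0],[[0,0,0.001],[0,0,0],0],[[0,0,0.001],[0,0,0],0],[[0,0,0.001],[0,0,0],0],[[0,0,0.001],[0,0,0],0],[[0,0,0.001],[0,0,0],0],[[0,0,0.001],[0,0,0],0]])

```text
clock: 19.25
tcp_pos: [0.4851, 0.045, 0.046]
eef_rot: [-3.142, -0.0, -0.036]
ft_force: [-2.7, -1.0, 7.4]
width: 0.006
grasp_force: 4.0
```

Contact: 7.4 N, lid top at tip height of about 27 mm. Sliding forward.

Request:
step_arm(increments=[[[0.001,0,0],[0,0,0],0],[[0.002,0,0],[0,0,0],0],[[0.003,0,0],[0,0,0],0],[[0.004,0,0],[0,0,0],0],[[0.005,0,0],[0,0,0],0],[[0.006,0,0],[0,0,0],0],[[0.007,0,0],[0,0,0],0],[[0.008,0,0],[0,0,0],0],[[0.009,0,0],[0,0,0],0],[[0.01,0,0],[0,0,0],0]])

```text
clock: 20.25
tcp_pos: [0.4938, 0.0447, 0.046]
eef_rot: [-3.141, 0.002, -0.036]
ft_force: [-4.6, 1.1, 10.7]
width: 0.005
grasp_force: 5.6
```

```bash
cat > m.py <<'E'
from workcell import bot,get_image
from h import *
w=get_image("wrist");s=bot.observe();print(s["tcp_pos"],s["ft_force"])
for c in blobs(w["img"],(0,120,60),(7,255,255),(150,60,360,260),1):
    r=cv2.boundingRect(c);print(r,plane(w,r[0]+r[2]/2,r[1],.027))
cv2.imwrite("pics/last.png",w["img"][:,:,::-1])
E
python3 m.py
```

```text
[0.49415231 0.04463794 0.0460085 ] [-3.12551774 -0.43678867 10.32107246]
(163, 98, 182, 162) [0.56776821 0.04146203 0.027     ]
```

Request:
step_arm(increments=[[[0.0015,0,-0.0002],[0,0,0],0],[[0.003,0,-0.0002],[0,0,0],0],[[0.0045,0,-0.0002],[0,0,0],0],[[0.006,0,-0.0002],[0,0,0],0],[[0.0075,0,-0.0002],[0,0,0],0],[[0.009,0,-0.0002],[0,0,0],0],[[0.0105,0,-0.0002],[0,0,0],0],[[0.012,0,-0.0002],[0,0,0],0],[[0.0135,0,-0.0002],[0,0,0],0],[[0.015,0,-0.0002],[0,0,0],0]])

```text
clock: 21.3
tcp_pos: [0.5091, 0.0441, 0.046]
eef_rot: [-3.141, 0.002, -0.036]
ft_force: [-3.9, -0.1, 7.7]
width: 0.01
grasp_force: 4.1
```

```bash
python3 m.py
```

```text
[0.50953068 0.04410009 0.04606655] [-2.51102522 -0.13749133  7.15068331]
(164, 98, 180, 162) [0.58302752 0.0408968  0.027     ]
```

Request:
step_arm(increments=[[[0.002,0,0],[0,0,0],0],[[0.004,0,0],[0,0,0],0],[[0.006,0,0],[0,0,0],0],[[0.008,0,0],[0,0,0],0],[[0.01,0,0],[0,0,0],0],[[0.012,0,0],[0,0,0],0],[[0.014,0,0],[0,0,0],0],[[0.016,0,0],[0,0,0],0],[[0.018,0,0],[0,0,0],0],[[0.02,0,0],[0,0,0],0]])

```text
clock: 22.35
tcp_pos: [0.5292, 0.0434, 0.046]
eef_rot: [-3.141, 0.002, -0.036]
ft_force: [-2.5, -0.1, 7.7]
width: 0.001
grasp_force: 3.9
```

```bash
python3 m.py
```

```text
[0.52973817 0.04335229 0.04608803] [-2.07296643  0.95827062  6.75035935]
(163, 97, 182, 163) [0.60358676 0.04015113 0.027     ]
```

Request:
step_arm(increments=[[[0.002,0,0],[0,0,0],0],[[0.004,0,0],[0,0,0],0],[[0.006,0,0],[0,0,0],0],[[0.008,0,0],[0,0,0],0],[[0.01,0,0],[0,0,0],0],[[0.012,0,0],[0,0,0],0],[[0.014,0,0],[0,0,0],0],[[0.016,0,0],[0,0,0],0],[[0.018,0,0],[0,0,0],0],[[0.02,0,0],[0,0,0],0]])

```text
clock: 23.4
tcp_pos: [0.5492, 0.0427, 0.046]
eef_rot: [-3.141, 0.002, -0.036]
ft_force: [-3.4, -0.2, 8.0]
width: 0.006
grasp_force: 3.8
```

Request:
step_arm(increments=[[[0.0015,0,0],[0,0,0],0],[[0.003,0,0],[0,0,0],0],[[0.0045,0,0],[0,0,0],0],[[0.006,0,0],[0,0,0],0],[[0.0075,0,0],[0,0,0],0],[[0.009,0,0],[0,0,0],0],[[0.0105,0,0],[0,0,0],0],[[0.012,0,0],[0,0,0],0],[[0.0135,0,0],[0,0,0],0],[[0.015,0,0],[0,0,0],0]])

```text
clock: 24.4
tcp_pos: [0.5643, 0.0421, 0.0461]
eef_rot: [-3.141, 0.001, -0.036]
ft_force: [-3.2, 0.0, 7.1]
width: 0.006
grasp_force: 3.7
```

```bash
python3 m.py
```

```text
[0.56464109 0.04207596 0.04606502] [-2.86710323 -0.2980408   6.52979084]
(163, 97, 182, 163) [0.63865702 0.03887906 0.027     ]
```

View pics/last.png

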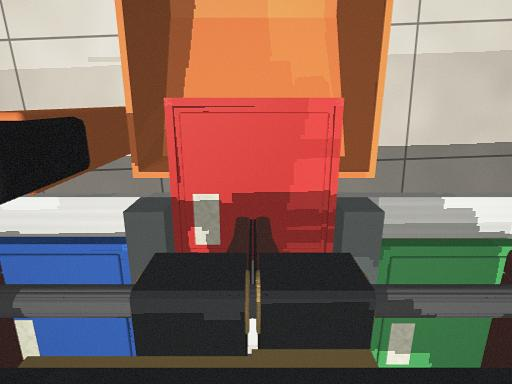

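The plate (166–343) overhangs the bin's mouth and is still centred on it. I'll carry on in short steps until it tips.

Request:
step_arm(increments=[[[0.0012,0,0],[0,0,0],0],[[0.0024,0,0],[0,0,0],0],[[0.0036,0,0],[0,0,0],0],[[0.0048,0,0],[0,0,0],0],[[0.006,0,0],[0,0,0],0],[[0.0072,0,0],[0,0,0],0],[[0.0084,0,0],[0,0,0],0],[[0.0096,0,0],[0,0,0],0],[[0.0108,0,0],[0,0,0],0],[[0.012,0,0],[0,0,0],0]])

```text
clock: 25.45
tcp_pos: [0.5763, 0.0417, 0.0462]
eef_rot: [-3.142, 0.001, -0.036]
ft_force: [-2.0, -0.4, 8.4]
width: 0.002
grasp_force: 4.2
```

```bash
python3 m.py
```

```text
[0.57662163 0.04166261 0.04622139] [-3.37977597 -0.34740792  8.73092734]
(164, 97, 180, 163) [0.6507091  0.03844266 0.027     ]
```

Request:
step_arm(increments=[[[0.003,0,0],[0,0,0],0],[[0.006,0,0],[0,0,0],0],[[0.009,0,0],[0,0,0],0],[[0.012,0,0],[0,0,0],0],[[0.015,0,0],[0,0,0],0],[[0.018,0,0],[0,0,0],0],[[0.021,0,0],[0,0,0],0],[[0.024,0,0],[0,0,0],0],[[0.027,0,0],[0,0,0],0],[[0.027,0,0],[0,0,0],0]])

```text
clock: 26.5
tcp_pos: [0.6026, 0.0406, 0.0448]
eef_rot: [-3.142, 0.003, -0.036]
ft_force: [0.2, -0.0, -0.4]
width: 0.004
grasp_force: 0.0
```

```bash
python3 m.py
```

```text
[0.60225668 0.04068428 0.04477428] [ 0.05896496  0.10650417 -0.59909519]
(188, 110, 132, 97) [0.67069756 0.03765575 0.027     ]
```

View pics/last.png

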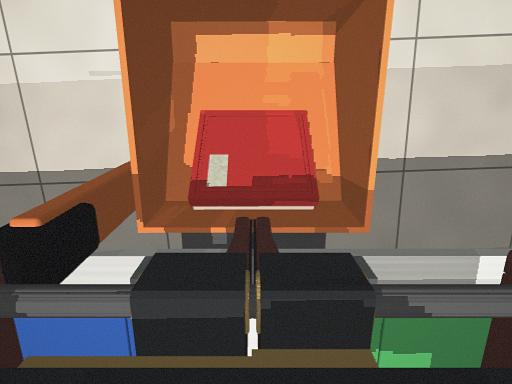

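The red plate (190–318, rows 110–210) lies inside the bin, and no force reads on the tool. I'll raise the arm clear and look once more.

Request:
step_arm(increments=[[[0,0,-0.015],[0,0,0],0],[[0,0,-0.03],[0,0,0],0],[[0,0,-0.06],[0,0,0],0],[[0,0,-0.09],[0,0,0],0],[[0,0,-0.12],[0,0,0],0],[[0,0,-0.15],[0,0,0],0],[[0,0,-0.15],[0,0,0],0],[[0,0,-0.15],[0,0,0],0],[[0,0,-0.15],[0,0,0],0],[[0,0,-0.15],[0,0,0],0]])

```text
clock: 27.55
tcp_pos: [0.6028, 0.0407, 0.1943]
eef_rot: [-3.141, 0.003, -0.036]
ft_force: [0.0, 0.0, -0.3]
width: 0.008
grasp_force: 0.0
```

```bash
python3 m.py
```

```text
[0.60298136 0.04063005 0.19436206] [ 0.47849357 -0.00914846  0.24937912]
(218, 60, 70, 57) [0.71152274 0.0362928  0.027     ]
```

View pics/last.png

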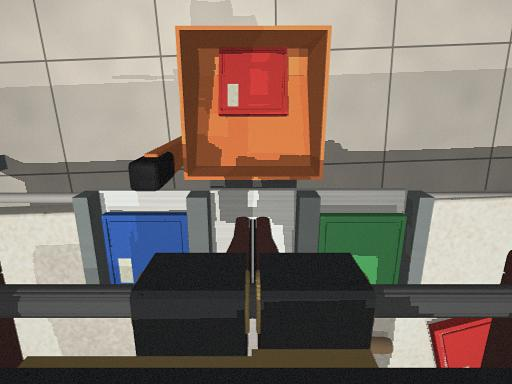

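The plate has slid down to the bin's far, deep side (218–288, rows 48–115), and the blue and green plates are in their bays. I'll let it settle for a second, then hand in.

Request:
step_arm(increments=[[[0,0,0],[0,0,0],0],[[0,0,0],[0,0,0],0],[[0,0,0],[0,0,0],0],[[0,0,0],[0,0,0],0],[[0,0,0],[0,0,0],0],[[0,0,0],[0,0,0],0],[[0,0,0],[0,0,0],0],[[0,0,0],[0,0,0],0],[[0,0,0],[0,0,0],0],[[0,0,0],[0,0,0],0]])

```text
clock: 28.6
tcp_pos: [0.604, 0.0406, 0.1957]
eef_rot: [-3.141, 0.0, -0.036]
ft_force: [-0.5, -0.6, 0.1]
width: 0.008
grasp_force: 0.0
```

```bash
python3 m.py; python3 -c "
from workcell import bot
print(bot.job_done())"
```

```text
[0.60398297 0.0406214  0.19567833] [0.27098303 0.38891457 0.13953889]
(218, 60, 70, 58) [0.71348404 0.03621494 0.027     ]
the job is handed in; nothing more can be done
None
```

The red plate is at rest in the discard bin, and the job is handed in at about 29 s; the highest press force I read was about 11 N and the green and blue plates are still in their bays, but the hand-in returned no verdict.

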